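Latch a split vial carrier shut

ROBOT

A 7-joint arm with a two-finger parallel gripper is mounted at the origin on the work surface. World frame = base frame: x ahead of the robot, y to its left, z up, the work surface at z = 0. Lengths are in m, angles in degrees, forces in N, time in s.
With the tool pointing down it reaches from about 0.425 to 0.875 m from the base axis. Payload 4.7 kg.
Tool frame: the origin (TCP) lies at the very end of the fingers, on their centre line; the grasp point (between the pads) lies 19 mm behind it; z points along the fingers, y is the direction in which the jaws open and shut (so a half turn about z gives the same grasp; the last joint's range is limited). The gripper opens to 87 mm and grips with 3 to 60 N. Pads are 19 mm wide; open, the fingers measure 117 mm over their backs; the gripper's body (75 mm by 190 mm) begins 51 mm behind the grasp point.
Start: joints at [-67.947, 18.392, -4.016, 83.108, 1.295, 78.541, -3.26], TCP at [0.236, 0.606, 0.223] pointing down, gripper open.
Joint ranges: [-163.93, 163.93], [-17.29, 119.83], [-79.2, 71.16], [3.27, 140.29], [-89.18, 269.18], [5.43, 117.66], [-154.24, 154.24]. Speed limits (degrees/s): [147.25, 147.25, 180, 180, 180, 180, 180].

INTERFACE

Orientations are given as [roll, pitch, yaw] about the fixed x, y, z axes, in that order (R = Rz(yaw) Ry(pitch) Rx(roll)).
In Python, from cell import env gives the robot as it stands.
- The arm moves only by the tool servo_tool, never from a script. Its argument "increments" is a list that holds one entry, the list of rows, each a list of 7 numbers: the shift along the tool's x, y, z in m, then the turn, a rotation vector about the tool's x, y, z in degrees, then the opening, from -1 (shut) to 1 (fully open). In form: [[[dx, dy, dz, rx, ry, rz, fingers], ...]]. A call has 1 to 20 rows; each row is the pose to reach, as a shift and turn from the pose commanded when the call began, along the tool's axes at that moment; what a row does not reach only later rows make up. A row lasts 1/10 s, in which the tool goes at most 50 mm and 8.59 degrees, less where a joint would pass 70% of its speed; a pose out of reach is approached as far as the arm can. A call with a gripper value outside its range is refused whole. The fingers move at their own pace and stop on an object; "squeeze" is the grip in N (left out, the last holds). Time passes only in rows, so rows that repeat a pose let the fingers close. It gives the time, the measured TCP pose, the force and the opening at its end, in the units of the state.
- env.get_obs(): the state, without advancing time (a new reading comes with each control period).
- env.read_camera(name): name is "side" or "top"; returns a dict with "frame" (480x640x3 uint8, blue, green, red), "intrinsics" (3x3 intrinsics, pixels), "rvec" (rotation vector, rad) and "tvec" (3), from world to camera coordinates, as OpenCV has them. Camera axes: x right, y down, z forward; pixel columns grow to the right and rows downward; lengths in m; the calibration is good to about 2 mm. A picture is of the moment at which its call begins. There is no depth.
- env.sign_off(): hands the job in, once; it reports no verdict.
The state is a dict: "time_s": time; "qpos": joint angles; "joint_velocities": joint speeds; "effort": joint torques, N m; "tool_pos": TCP position; "tool_rot": TCP orientation; "force": force on the tool from outside, world axes, zero at the start; "wrist_torque": the same for the moment, N m; "grip_width": finger opening in m.
Only numpy, scipy, OpenCV 4.12 (cv2) and the standard library are available. Lean on these libraries where they do the work, as an engineer would, in place of code of your own. Each camera call takes 0.05 s, during which the arm holds its last target.

TASK

Close the vial carrier for transport with its draw latch: lift the latch's loop over the keeper hook on the sliding jaw so that its bar sits under the hook's lip, then press the lever down over centre, flat onto its rubber stop, and seat it there with one firm push of about 15 N near its free end, so that the jaw stays drawn tight on the vials. Feel your way: do not jam the loop against the keeper or push the lever on its stop with more than 25 N, and leave the other things on the bench where they are.

Things in the scene. Friction and masses are not known exactly. Their poses are not given: they have to be found in the camera images.
- carrier: Wooden vial carrier, 190 x 260 mm, deck 55 mm above the bench, fixed to it. Origin: centre of the latch line on the seam between its two halves, at bench height; x points from the fixed half (x < 0, towards the robot) to the sliding jaw (x > 0), y along the seam, z up. A steel draw latch lies across the seam on top, on y = 0. Four vials with white caps (25 mm dia., 14 mm above the deck) stand in the seam at y = +-84 and +-112. All axes named below are the carrier's.
- jaw: Sliding wooden jaw, 66 x 260 mm, with the keeper hook on it; it slides along x. Origin 0 to 6 mm to the +x side of the carrier's origin: that distance is the gap; the keeper_slot point lies 29 mm to +x of it and 76 mm above it. The rubber lining springs it out to a gap of about 4 mm (12 N per mm); the closed latch draws it in to about 2 mm.
- lever (a joint): Lever angle (rad): 0 = level, pointing to -x (shut, it rests on its stop at 0 to -0.23; over centre is below about 0.1); pi/2 = upright; grows as the tip rises and swings over to +x; stop at 1.9. Stiff (0.08 N m), stays where it is left. Starts at 0.45 to 0.9.
- loop (a joint): Angle (rad) of the loop relative to the lever. The loop, seen from its pin, points to +x and dips below level by (lever + loop) rad; negative sums mean that it points upwards. Its pin is stiff (0.022 N m): it holds any angle and is carried along, bar rising, when the lever turns down, so it must be caught under the lip first. Range -2.6 to 0.4; starts raised.
- lever_pivot (a point): Lever's hinge axis (parallel to y), 26 mm above the deck at carrier x = -22, y = 0; fixed.
- lever_tip (a point): Middle of the lever's upper face near its free end, 62 mm from the pivot. The lever is a steel plate 22 mm wide and 5 mm thick, centred on the pivot axis, with a curled-up end that reaches 70 mm from the pivot. The loop is pinned to the lever 14 mm from the pivot axis, on the line from it to the tip.
- bar_mid (a point): Centre of the loop's cross bar, 66.2 mm from the loop's pin: a round steel bar along y, 6 mm thick and 44 mm long, its two ends free to be pinched. The loop's arms are 5 mm rods at y = +-16.5.
- keeper_slot (a point): Seat of the bar's centre in the keeper, 21 mm above the deck, about x = 29 + jaw gap. The keeper is 22 mm wide in y: a post whose +x face is 3 mm to the -x side of this point, a ledge whose top is 5 mm below this point, running 27 mm to +x, and a lip overhead from the post: underside 4.5 mm and top 9.5 mm above this point, rounded nose 3 mm to +x of it. The bar goes over the lip, down past its nose and back under it.
- loop_bar: The loop's cross bar as a body; origin as bar_mid.
- stop_pad: Steel foot of the lever's stop, 16 x 20 mm, 10 mm high, origin at its underside on the deck, 55 mm to -x of the pivot. A 13 mm rubber tip screwed into it carries the shut lever. The tip is set differently each time and is not measured: its top is 11.5 to 23.5 mm above the deck, so find by feel where the lever bottoms.
- beaker_tall: Bystander: glass beaker, 64 mm dia., 90 mm high; origin under its centre.
- beaker_wide: Bystander: glass beaker, 80 mm dia., 75 mm high; origin under its centre.
- flame_loop: Bystander: wire loop tool with a wooden handle, 260 mm long; lying on the bench.
- powder_dish: Bystander: flat white dish, 80 mm dia., 14 mm high.
- stopper: Bystander: black rubber stopper, 24 mm dia., 22 mm high, standing on the deck of the fixed half.
- reagent: Bystander: amber bottle, 54 mm dia., 110 mm high.
- slide_box: Bystander: grey plastic box, 80 x 30 x 30 mm.

How it is judged:
By the outcome, as a careful person would: the job done as asked, in the order asked, and still so for the second after the job is handed in, with the robot touching nothing.
It also fails if it takes over 58 s, if anything falls off the work surface, if the arm or the gripper's body presses on something with over 40 N, if the wrist force passes 120 N, or if a joint passes its speed limit or range.

## Working session

There is one attempt and no reset: what is moved stays moved. The work goes in short steps, Python scripts to look and compute and a tool call to move; the robot and the scene stay as the last step left them, time stands still between calls to the robot, and variables do not carry over. Pictures are saved under pics/ and viewed, and the job is handed in when it is done.

Besides the shell and the picture viewer there is one more tool, called after "Request:" as name([rows], argument=value, ...), one row to a line, values as JSON. servo_tool: Moves the arm, as the interface text tells. Its arguments: {"type":"object","properties":{"increments":{"type":"array","items":{"type":"array","items":{"type":"array","items":{"type":"number"}}}},"squeeze":{"type":"number"}},"required":["increments"]}

```bash
ls -la; mkdir -p pics
python3 - <<'E'
from cell import env
import cv2,numpy as np
print(env.get_obs())
for n in ("side","top"):
    d=env.read_camera(n); cv2.imwrite(f"pics/{n}0.png",d["frame"]); print(n,d["intrinsics"],d["rvec"],d["tvec"])
    R=cv2.Rodrigues(d["rvec"])[0]; print(-R.T@d["tvec"].ravel(), R)
E
```

```text
total 12
drwxr-xr-x  3 agent agent 4096 Dec  7 03:04 .
drwxr-xr-x 23 root  root  4096 Dec  7 03:04 ..
drwxr-xr-x  2 agent agent 4096 Dec  7 03:04 pics
{'time_s': 0.0, 'qpos': array([-67.94883546,  18.43881653,  -4.015688  ,  83.17453433,
         1.29585847,  78.54013495,  -3.26037413]), 'joint_velocities': array([ 0.03958715,  0.00228605, -0.00605233,  0.05751095,  0.00490149,
        0.04749449,  0.00787286]), 'effort': array([-7.60939620e-04, -4.91272616e+01, -4.04452616e-01, -3.12529743e+01,
       -6.39847596e-02,  4.35101381e-02,  1.48189333e-04]), 'tool_pos': array([0.23536645, 0.6053031 , 0.22146751]), 'tool_rot': array([-1.79891805e+02,  6.50127257e-03,  1.58758529e+02]), 'force': array([-0.72383004, -0.3776885 ,  0.60515081]), 'wrist_torque': array([ 0.01818511,  0.06176972, -0.0239485 ]), 'grip_width': 0.08701312349697271}
side [[574.35412085   0.         320.22056427]
 [  0.         574.35412085 245.00387397]
 [  0.           0.           1.        ]] [ 2.20060131 -0.81835536  0.35850941] [-0.3511776   0.30870664  1.34160742]
[-0.24053575 -0.812533    1.14038091] [[ 0.7565601  -0.65392221  0.00159944]
 [-0.4445133  -0.51607376 -0.73217197]
 [ 0.47960895  0.55322113 -0.68111793]]
top [[511.58644873   0.         317.58660133]
 [  0.         511.58644873 238.14786262]
 [  0.           0.           1.        ]] [ 2.13910925 -2.18796649  0.13142142] [0.03084414 0.49754992 1.16444598]
[0.35952518 0.02698145 1.21427154] [[-0.02278663 -0.99973401  0.00355975]
 [-0.99297222  0.02221861 -0.11624327]
 [ 0.11613325 -0.00618353 -0.99321439]]
```

View pics/side0.png

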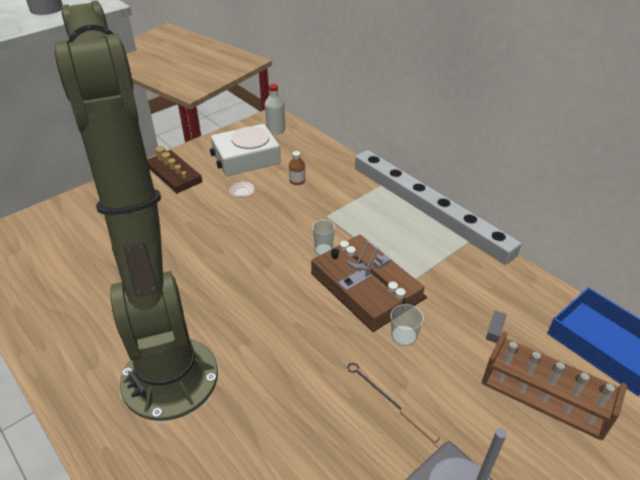

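View pics/top0.png

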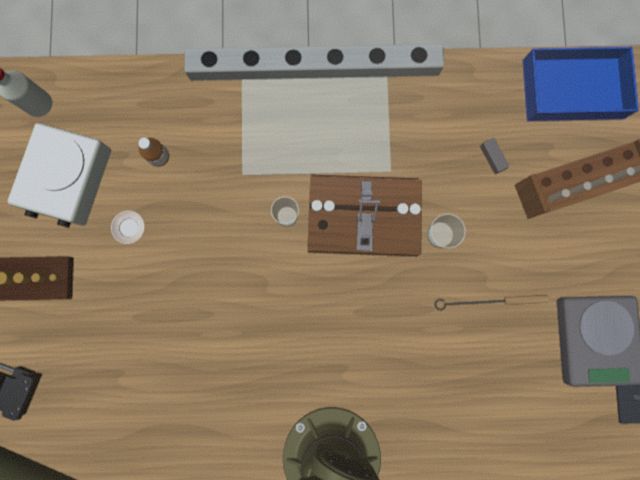

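Run:
```python
import cv2
a=cv2.imread("pics/side0.png")[215:345,290:450]; cv2.imwrite("pics/s0c.png",cv2.resize(a,None,fx=5,fy=4.6,interpolation=cv2.INTER_CUBIC)) if 0 else cv2.imwrite("pics/s0c.png",cv2.resize(a[:120],None,fx=5,fy=5,interpolation=cv2.INTER_CUBIC))
a=cv2.imread("pics/top0.png")[165:265,290:450]; cv2.imwrite("pics/t0c.png",cv2.resize(a,None,fx=5,fy=5,interpolation=cv2.INTER_CUBIC))
```

```text
(no output)
```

View pics/s0c.png

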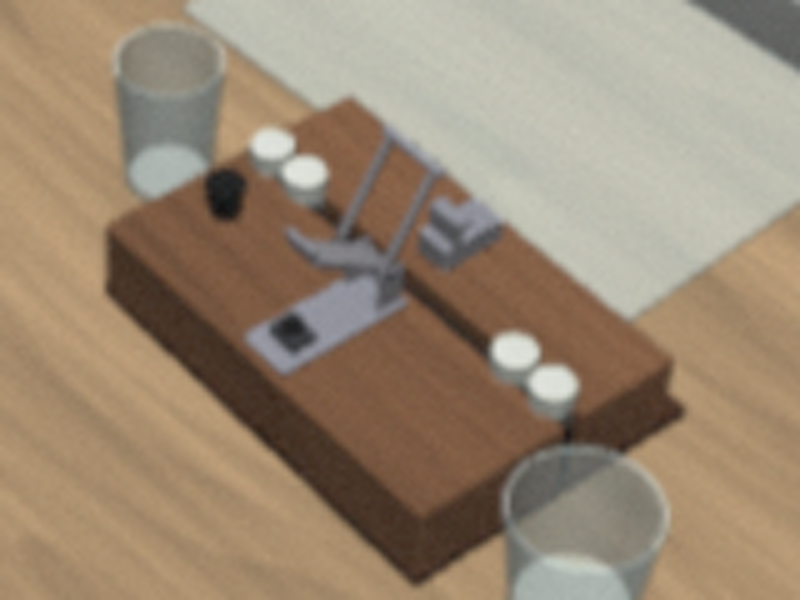

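View pics/t0c.png

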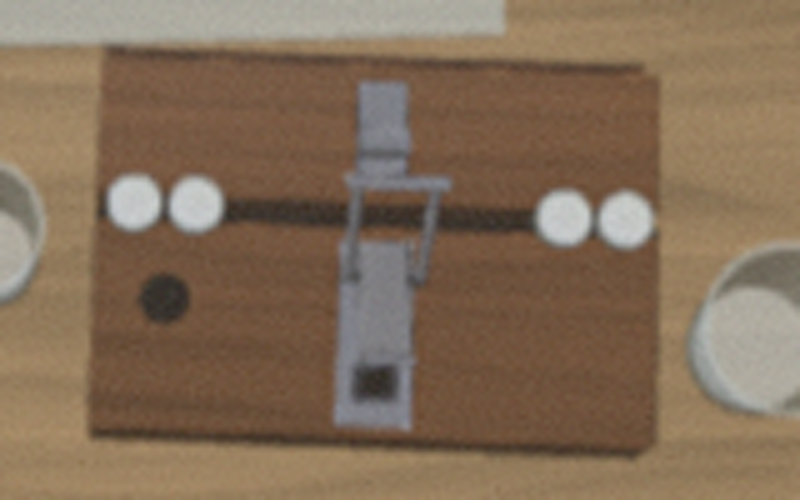

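```bash
cat > h.py <<'E'
import cv2,numpy as np
K={"side":(574.35412085,320.22056427,245.00387397),"top":(511.58644873,317.58660133,238.14786262)}
RV={"side":[2.20060131,-0.81835536,0.35850941],"top":[2.13910925,-2.18796649,0.13142142]}
TV={"side":[-0.3511776,0.30870664,1.34160742],"top":[0.03084414,0.49754992,1.16444598]}
def cam(n):
    f,cx,cy=K[n]; return np.array([[f,0,cx],[0,f,cy],[0,0,1.]]),cv2.Rodrigues(np.array(RV[n]))[0],np.array(TV[n])
def plane(n,uv,z):
    k,R,t=cam(n); d=R.T@np.linalg.inv(k)@np.array([uv[0],uv[1],1.]); c=-R.T@t; return c+d*(z-c[2])/d[2]
def proj(n,p):
    k,R,t=cam(n); q=k@(R@np.asarray(p).T+t[:,None] if np.ndim(p)>1 else R@np.asarray(p)+t); return (q[:2]/q[2]).T
def tri(us,ut):
    P=[np.hstack([cam(n)[0]@cam(n)[1],(cam(n)[0]@cam(n)[2])[:,None]]) for n in("side","top")]
    X=cv2.triangulatePoints(P[0],P[1],np.array(us,float).reshape(2,1),np.array(ut,float).reshape(2,1)).ravel(); return X[:3]/X[3]
E
python3 - <<'E'
from h import *
for n,(x0,y0,x1,y1) in (("side",(290,215,450,345)),("top",(300,165,440,265))):
    im=cv2.imread(f"pics/{n}0.png"); g=im[y0:y1,x0:x1].astype(int)
    m=((g.min(2)>175)&(g.max(2)-g.min(2)<30)).astype('uint8')
    N,l,s,c=cv2.connectedComponentsWithStats(m)
    for i in range(1,N):
        if 20<s[i,4]<150:
            u=c[i]+[x0,y0]; print(n,s[i],u.round(1),plane(n,u,.069).round(4))
us=np.array([[390,130],[437,165],[400,142]])/5+[290,215]-.4
ut=np.array([[347,182],[450,183]])/5+[290,165]-.4
for a,b in zip(us,ut): X=tri(a,b);print(X.round(4),proj("side",X)-a,proj("top",X)-b)
# deck corners
for p in [(105,52),(658,75),(92,432),(652,448)]: print('deck top',plane("top",np.array(p)/5+[290,165]-.4,.055).round(4))
for p in [(350,98),(108,230),(418,518),(670,362)]: print('deck side',plane("side",np.array(p)/5+[290,215]-.4,.055).round(4))
E
```

```text
side [50 26  9  6 37] [343.9 243.4] [0.5675 0.02   0.069 ]
side [57 32  8  5 37] [350.4 248.9] [ 0.5658 -0.0078  0.069 ]
side [99 67  9  7 48] [392.6 284.8] [ 0.5563 -0.1756  0.069 ]
side [106  74   9   6  47] [400.1 291.4] [ 0.5542 -0.2035  0.069 ]
side [109 112  13   3  29] [405. 328.] [ 0.4773 -0.2921  0.069 ]
top [12 36 10  9 73] [316.4 204.9] [0.5696 0.0209 0.069 ]
top [24 36 10  9 69] [328.7 205.3] [ 0.568 -0.007  0.069]
top [98 39 10  9 72] [402.4 208.1] [ 0.5578 -0.1743  0.069 ]
top [110  39  10  10  70] [414.7 208.5] [ 0.5563 -0.2021  0.069 ]
[ 0.563  -0.0701  0.1445] [-0.32696147  0.06583648] [ 0.28825032 -0.41742656]
[ 0.5579 -0.1112  0.1528] [ 0.45976697 -0.10143202] [-0.39825878  0.58106063]
deck top [0.6426 0.0326 0.055 ]
deck top [ 0.6261 -0.2231  0.055 ]
deck top [0.4661 0.0422 0.055 ]
deck top [ 0.4531 -0.2123  0.055 ]
deck side [0.6376 0.0302 0.055 ]
deck side [0.4649 0.0382 0.055 ]
deck side [ 0.4502 -0.2138  0.055 ]
deck side [ 0.6215 -0.2246  0.055 ]
```

```bash
cat >> h.py <<'E'
O=np.array([.562,-.091]); YAW=np.radians(-3.41)
def setO(o): global O; O=np.array(o)
def toC(p):
    c,s=np.cos(YAW),np.sin(YAW); d=np.asarray(p)[:2]-O; return np.array([c*d[0]+s*d[1],-s*d[0]+c*d[1],p[2]])
def toW(p):
    c,s=np.cos(YAW),np.sin(YAW); return np.array([O[0]+c*p[0]-s*p[1],O[1]+s*p[0]+c*p[1],p[2]])
E
python3 - <<'E'
from h import *
T=lambda p:np.array(p)/5+[290,165]-.4
S=lambda p:np.array(p)/5+[290,215]-.4
mm=lambda p:(toC(p)*1000).round(1)
print('pad',mm(plane("top",T((375,383)),.072)), 'side',mm(plane("side",S((292,332)),.072)))
print('keeper far end mid', mm(plane("top",T((384,82)),.071)))
print('keeper nearend mid', mm(plane("top",T((384,178)),.0855)),'lip edge',mm(plane("top",T((385,150)),.0855)))
print('plate corners -x',mm(plane("top",T((334,426)),.057)),mm(plane("top",T((411,430)),.057)))
us=np.array([[390,130],[437,165]]);ut=np.array([[347,182],[450,183]])
for a,b in zip(us,ut): print('bar',mm(tri(S(a),T(b))))
for nm,p in dict(pivot=(-.022,0,.081),slot=(.033,0,.076),nose=(.036,0,.0855),ledgeend=(.060,0,.071),tip=(-.022-.062*.72,0,.081+.062*.69)).items():
    w=toW(p); print(nm,(proj("top",w)-[290,165]+.4)*5,(proj("side",w)-[290,215]+.4)*5)
E
```

```text
pad [-78.4   0.7  72. ] side [-84.5  -7.5  72. ]
keeper far end mid [60.   0.1 71. ]
keeper nearend mid [12.7  0.4 85.5] lip edge [25.5  0.2 85.5]
plate corners -x [-97.   17.5  57. ] [-97.5 -17.5  57. ]
bar [ -0.3  20.9 144.5]
bar [ -2.9 -20.4 152.8]
pivot [381.83079099 256.03185941] [376.14240197 258.82794365]
slot [383.87781299 137.89207655] [454.35500668 220.95648202]
nose [386.12645961 126.99225084] [459.90711451 205.69294508]
ledgeend [384.31748049  82.01067579] [491.32146284 206.28848855]
tip [388.86140234 342.68917195] [313.47390112 236.87319471]
```

```bash
cat >> h.py <<'E'
from scipy.spatial.transform import Rotation as Ro
def Rt(tilt=0.):  # desired tool orientation in world; tilt deg>0: tool body leans to -carrier x (z tool points to +x)
    base=Ro.from_euler('z',YAW)*Ro.from_euler('y',-tilt,degrees=True)*Ro.from_euler('xyz',[180,0,180],degrees=True)
    return base
def inc(p,rot,cp,tilt=0.):
    """increment from pose p (m), rot (rpy deg) to carrier point cp (m)"""
    R0=Ro.from_euler('xyz',rot,degrees=True); d=R0.inv().apply(toW(cp)-p); r=(R0.inv()*Rt(tilt)).as_rotvec(degrees=True)
    return d.round(4),r.round(2)
def st(o):
    print('t',round(o['time_s'],2),'C mm',(toC(o['tool_pos'])*1000).round(1),'rot',o['tool_rot'].round(2),'F',Ro.from_euler('z',-YAW).apply(o['force']).round(2),'tq',o['wrist_torque'].round(2),'w',round(o['grip_width']*1000,1))
E
python3 - <<'E'
from h import *
from cell import env
o=env.get_obs(); st(o)
print(inc(np.array([.236,.606,.223]),o['tool_rot'],(-.002,0,.19)))
print(inc(o['tool_pos'],o['tool_rot'],(-.002,0,.19)))
print(Rt(20).as_matrix())
E
```

```text
t 0.1 C mm [-367.5  675.7  221.5] rot [-1.7990e+02  1.0000e-02  1.5876e+02] F [ 0.22 -0.37 -1.37] tq [ 0.01  0.01 -0.06] w 87.1
(array([-0.5545, -0.5321,  0.034 ]), array([-1.000e-01, -1.000e-02, -1.783e+01]))
(array([-0.5548, -0.5312,  0.0325]), array([-1.000e-01, -1.000e-02, -1.783e+01]))
[[-9.38028859e-01  5.94805984e-02  3.41414584e-01]
 [ 5.58934794e-02  9.98229462e-01 -2.03435628e-02]
 [-3.42020143e-01  1.56125113e-16 -9.39692621e-01]]
```

Request:
servo_tool([
  [[-0.055, -0.053, 0, 0, 0, -2, 1], [-0.11, -0.106, 0, 0, 0, -4, 1], [-0.166, -0.16, 0, 0, 0, -6, 1], [-0.222, -0.213, 0, 0, 0, -8, 1], [-0.277, -0.266, 0, 0, 0, -10, 1], [-0.333, -0.32, 0, 0, 0, -12, 1], [-0.388, -0.372, 0, 0, 0, -14, 1], [-0.444, -0.425, 0, 0, 0, -16, 1], [-0.5, -0.48, 0, 0, 0, -17.83, 1], [-0.5548, -0.5315, 0, 0, 0, -17.83, 1], [-0.5548, -0.5315, 0.033, 0, 0, -17.83, 1], [-0.5548, -0.5315, 0.033, 0, 0, -17.83, 1], [-0.5548, -0.5315, 0.033, 0, 0, -17.83, 1], [-0.5548, -0.5315, 0.033, 0, 0, -17.83, 1], [-0.5548, -0.5315, 0.033, 0, 0, -17.83, 1], [-0.5548, -0.5315, 0.033, 0, 0, -17.83, 1], [-0.5548, -0.5315, 0.033, 0, 0, -17.83, 1], [-0.5548, -0.5315, 0.033, 0, 0, -17.83, 1]],
], squeeze=25)

```text
time_s: 1.9
tool_pos: [0.5596, -0.0903, 0.189]
tool_rot: [180.0, -0.1, 176.5]
force: [-0.1, 0.7, -0.6]
grip_width: 0.0868
```

Run:
```python
from h import *
from cell import env
o=env.get_obs(); st(o); print(o['qpos'].round(1))
print(inc(o['tool_pos'],o['tool_rot'],(-.0015,0,.141)))
a=env.read_camera("side")["frame"]; cv2.imwrite("pics/s1c.png",cv2.resize(a[190:310,290:450],None,fx=5,fy=5,interpolation=cv2.INTER_CUBIC))
```

```text
t 1.9 C mm [ -2.4   0.6 189. ] rot [ 1.7998e+02 -8.0000e-02  1.7655e+02] F [-0.14  0.71 -0.56] tq [0.09 0.04 0.04] w 86.8
[-23.3  10.2  33.5  98.9  -5.9  72.7  98.1]
(array([-0.001 , -0.0006,  0.048 ]), array([ 0.02, -0.08, -0.04]))
```

View pics/s1c.png

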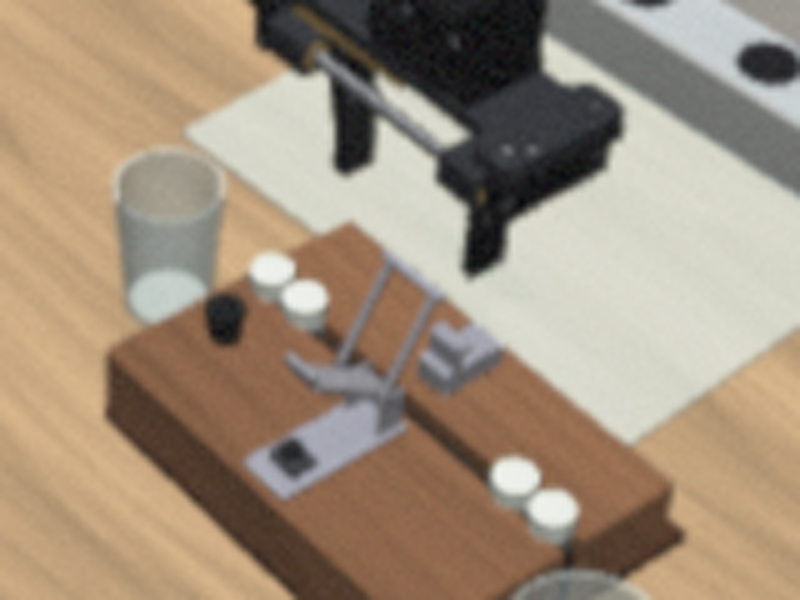

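Request:
servo_tool([
  [[-0.001, -0.0006, 0.02, 0, 0, 0, 1], [-0.001, -0.0006, 0.035, 0, 0, 0, 1], [-0.001, -0.0006, 0.048, 0, 0, 0, 1], [-0.001, -0.0006, 0.048, 0, 0, 0, 0.3], [-0.001, -0.0006, 0.048, 0, 0, 0, 0.3], [-0.001, -0.0006, 0.048, 0, 0, 0, 0.3], [-0.001, -0.0006, 0.048, 0, 0, 0, 0.3], [-0.001, -0.0006, 0.048, 0, 0, 0, 0.3], [-0.001, -0.0006, 0.048, 0, 0, 0, 0.3]],
], squeeze=15)

```text
time_s: 2.85
tool_pos: [0.5612, -0.0913, 0.1419]
tool_rot: [180.0, 0.0, 176.6]
force: [0.8, -0.1, 0.1]
grip_width: 0.0577
```

Run:
```python
from h import *
from cell import env
o=env.get_obs(); st(o)
a=env.read_camera("side")["frame"]; cv2.imwrite("pics/s2c.png",cv2.resize(a[190:310,290:450],None,fx=5,fy=5,interpolation=cv2.INTER_CUBIC))
```

```text
t 2.85 C mm [ -0.7  -0.3 141.9] rot [1.7999e+02 4.0000e-02 1.7658e+02] F [ 0.78 -0.03  0.12] tq [ 0.06 -0.01 -0.03] w 57.7
```

View pics/s2c.png

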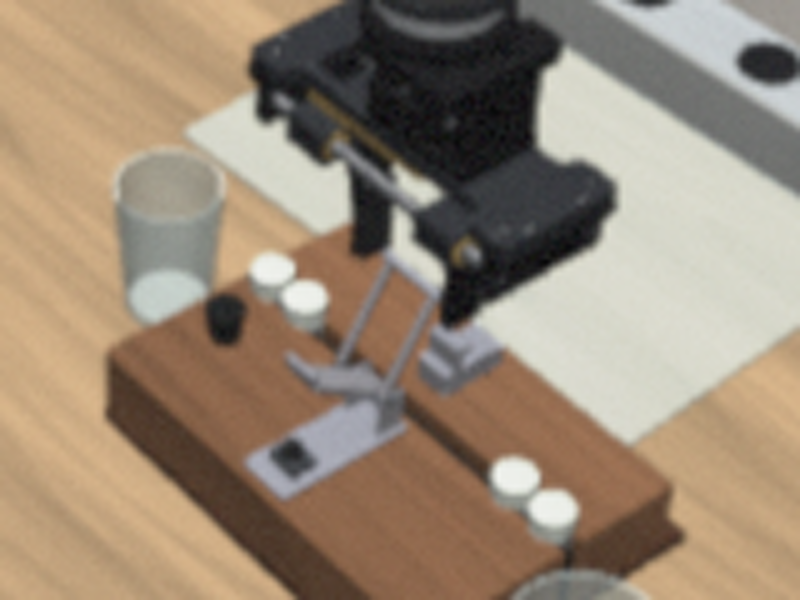

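Request:
servo_tool([
  [[0, 0, 0, 0, 0, 0, -0.1], [0, 0, 0, 0, 0, 0, -0.1], [0, 0, 0, 0, 0, 0, -0.1], [0, 0, 0, 0, 0, 0, -0.1], [0, 0, 0, 0, 0, 0, -0.1]],
], squeeze=15)

```text
time_s: 3.4
tool_pos: [0.5612, -0.0906, 0.1416]
tool_rot: [180.0, 0.0, 176.6]
force: [0.3, 0.9, 0.5]
grip_width: 0.0428
```

Run:
```python
from h import *
from cell import env
o=env.get_obs(); st(o)
```

```text
t 3.4 C mm [ -0.9   0.3 141.6] rot [1.7996e+02 1.0000e-02 1.7662e+02] F [0.25 0.95 0.45] tq [ 0.35 -0.05  0.02] w 42.8
```

Request:
servo_tool([
  [[0, 0, 0, 0, 0, 0, -0.15], [0, 0, 0, 0, 0, 0, -0.15], [0, 0, 0, 0, 0, 0, -0.15]],
], squeeze=25)

```text
time_s: 3.7
tool_pos: [0.5612, -0.0908, 0.1416]
tool_rot: [180.0, 0.0, 176.6]
force: [-0.0, 2.9, 0.3]
grip_width: 0.0423
```

Run:
```python
from h import *
from cell import env
o=env.get_obs(); st(o)
```

```text
t 3.7 C mm [ -0.8   0.2 141.6] rot [1.7996e+02 2.0000e-02 1.7661e+02] F [-0.17  2.85  0.31] tq [ 0.64 -0.06  0.02] w 42.3
```

Request:
servo_tool([
  [[-0.003, 0.0007, 0.001, 0, 0, 0, -0.2], [-0.007, 0.0007, 0.003, 0, 0, 0, -0.2], [-0.011, 0.0007, 0.005, 0, 0, 0, -0.2], [-0.0145, 0.0007, 0.007, 0, 0, 0, -0.2], [-0.018, 0.0007, 0.0093, 0, 0, 0, -0.2], [-0.022, 0.0007, 0.0122, 0, 0, 0, -0.2], [-0.0255, 0.0007, 0.015, 0, 0, 0, -0.2], [-0.029, 0.0007, 0.018, 0, 0, 0, -0.2], [-0.032, 0.0007, 0.0215, 0, 0, 0, -0.2], [-0.035, 0.0007, 0.025, 0, 0, 0, -0.2], [-0.0375, 0.0007, 0.029, 0, 0, 0, -0.2], [-0.04, 0.0007, 0.033, 0, 0, 0, -0.2], [-0.042, 0.0007, 0.037, 0, 0, 0, -0.2], [-0.0435, 0.0007, 0.041, 0, 0, 0, -0.2], [-0.045, 0.0007, 0.045, 0, 0, 0, -0.2], [-0.0455, 0.0007, 0.049, 0, 0, 0, -0.2], [-0.0455, 0.0007, 0.0526, 0, 0, 0, -0.2], [-0.0455, 0.0007, 0.0526, 0, 0, 0, -0.2]],
], squeeze=35)

```text
time_s: 5.5
tool_pos: [0.6057, -0.0932, 0.0883]
tool_rot: [180.0, -0.1, 176.6]
force: [-5.7, 2.4, 1.4]
grip_width: 0.041
```

Run:
```python
from h import *
from cell import env
o=env.get_obs(); st(o)
a=env.read_camera("side")["frame"]; cv2.imwrite("pics/s3c.png",cv2.resize(a[190:310,290:450],None,fx=5,fy=5,interpolation=cv2.INTER_CUBIC))
a=env.read_camera("top")["frame"]; cv2.imwrite("pics/t3c.png",cv2.resize(a[165:265,290:450],None,fx=5,fy=5,interpolation=cv2.INTER_CUBIC))
```

```text
t 5.5 C mm [43.8  0.4 88.3] rot [ 1.7999e+02 -1.4000e-01  1.7658e+02] F [-5.79  2.1   1.35] tq [ 0.65  1.2  -0.05] w 41.0
```

View pics/s3c.png

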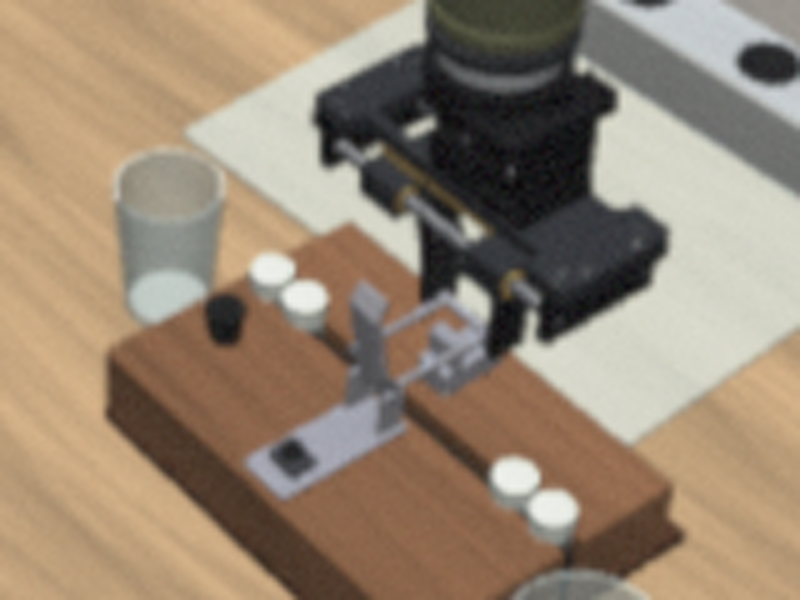

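View pics/t3c.png

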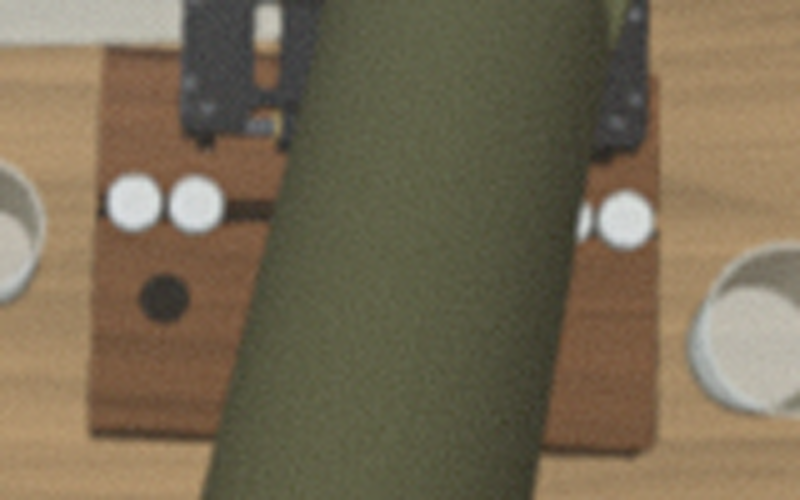

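```bash
python3 - <<'E'
from h import *
for z in (.091,.0953,.099):
  for x in (.040,.044):
    print(z,x,[((proj("side",toW((x,y,z)))-[290,190]+.4)*5).round(0) for y in (.019,0,-.019)])
E
python3 - <<'E'
import cv2
a=cv2.imread("pics/s3c.png")[250:400,330:530]; cv2.imwrite("pics/s3d.png",cv2.resize(a,None,fx=4,fy=4,interpolation=cv2.INTER_CUBIC))
E
```

```text
0.091 0.04 [array([442., 300.]), array([466., 320.]), array([491., 340.])]
0.091 0.044 [array([448., 297.]), array([472., 317.]), array([496., 337.])]
0.0953 0.04 [array([443., 294.]), array([467., 314.]), array([491., 334.])]
0.0953 0.044 [array([449., 291.]), array([473., 311.]), array([497., 331.])]
0.099 0.04 [array([443., 289.]), array([467., 309.]), array([492., 329.])]
0.099 0.044 [array([449., 286.]), array([473., 306.]), array([498., 326.])]
```

View pics/s3d.png

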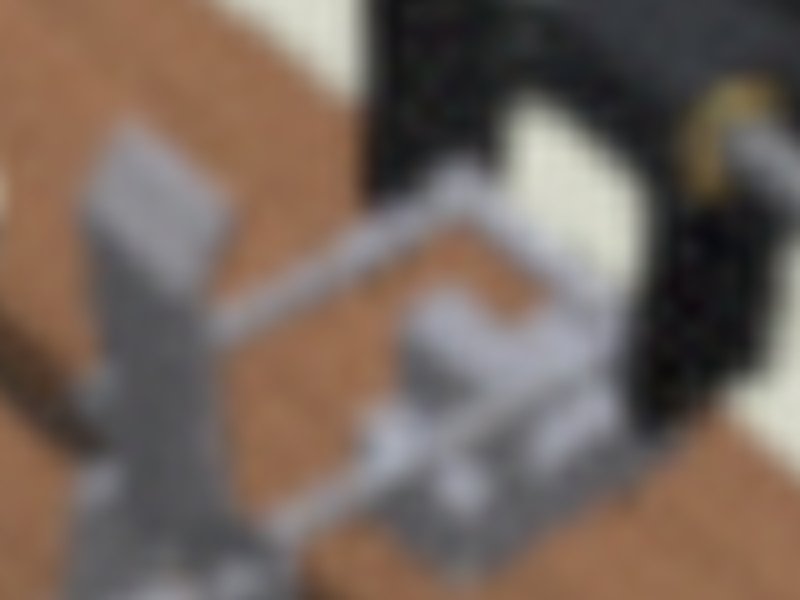

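Request:
servo_tool([
  [[-0.0015, 0, 0.0, 0, 0, 0, -0.2], [-0.003, 0, 0.001, 0, 0, 0, -0.2], [-0.003, 0, 0.003, 0, 0, 0, -0.2], [-0.003, 0, 0.005, 0, 0, 0, -0.2], [-0.003, 0, 0.007, 0, 0, 0, -0.2], [-0.003, 0, 0.008, 0, 0, 0, -0.2], [-0.003, 0, 0.008, 0, 0, 0, -0.2]],
])

```text
time_s: 6.3
tool_pos: [0.6084, -0.0935, 0.0807]
tool_rot: [180.0, -0.2, 176.6]
force: [-6.6, 2.5, 1.2]
grip_width: 0.0415
```

Request:
servo_tool([
  [[0, 0, 0.001, 0, 0, 0, -0.2], [0, 0, 0.0025, 0, 0, 0, -0.2], [0, 0, 0.004, 0, 0, 0, -0.2], [0, 0, 0.0055, 0, 0, 0, -0.2], [0, 0, 0.0055, 0, 0, 0, -0.2]],
])

```text
time_s: 6.8
tool_pos: [0.6086, -0.0935, 0.0754]
tool_rot: [180.0, -0.1, 176.6]
force: [-5.8, 1.8, 3.1]
grip_width: 0.0416
```

Run:
```python
from h import *
from cell import env
o=env.get_obs(); st(o)
a=env.read_camera("side")["frame"]; cv2.imwrite("pics/s4d.png",cv2.resize(a[235:275,350:400],None,fx=14,fy=14,interpolation=cv2.INTER_CUBIC))
```

```text
t 6.8 C mm [46.6  0.3 75.4] rot [ 1.7999e+02 -1.4000e-01  1.7660e+02] F [-5.87  1.45  3.13] tq [0.51 1.45 0.01] w 41.6
```

View pics/s4d.png

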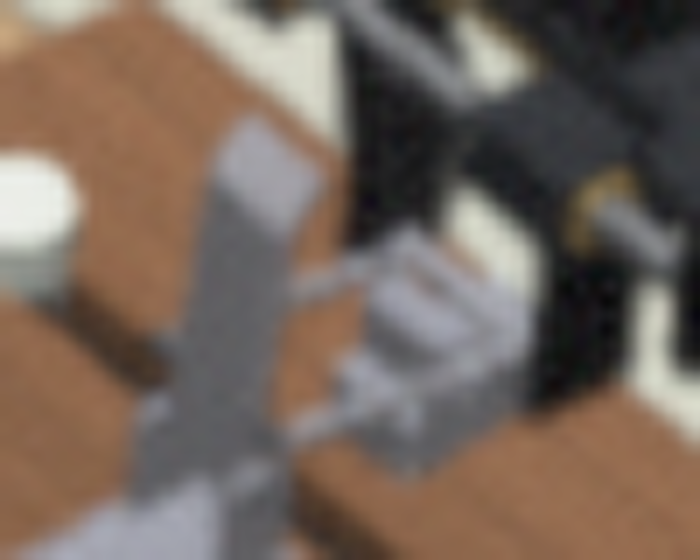

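Request:
servo_tool([
  [[0, 0, 0.001, 0, 0, 0, -0.2], [0, 0, 0.0025, 0, 0, 0, -0.2], [0, 0, 0.004, 0, 0, 0, -0.2], [0, 0, 0.004, 0, 0, 0, -0.2]],
])

```text
time_s: 7.25
tool_pos: [0.6088, -0.0934, 0.0715]
tool_rot: [180.0, -0.1, 176.6]
force: [-4.8, 2.9, 2.7]
grip_width: 0.0413
```

Request:
servo_tool([
  [[0, 0, 0.001, 0, 0, 0, -0.2], [0, 0, 0.002, 0, 0, 0, -0.2], [0, 0, 0.003, 0, 0, 0, -0.2], [0, 0, 0.003, 0, 0, 0, -0.2]],
])

```text
time_s: 7.65
tool_pos: [0.6086, -0.0934, 0.0686]
tool_rot: [180.0, -0.1, 176.6]
force: [-6.0, 2.9, 3.8]
grip_width: 0.0415
```

Request:
servo_tool([
  [[0, 0, 0.0007, 0, 0, 0, -0.2], [0, 0, 0.0015, 0, 0, 0, -0.2], [0, 0, 0.0015, 0, 0, 0, -0.2]],
])

```text
time_s: 7.95
tool_pos: [0.609, -0.0934, 0.068]
tool_rot: [180.0, -0.1, 176.6]
force: [-7.0, 2.9, 7.6]
grip_width: 0.0412
```

Request:
servo_tool([
  [[0, 0, 0.0007, 0, 0, 0, -0.2], [0, 0, 0.0015, 0, 0, 0, -0.2], [0, 0, 0.0015, 0, 0, 0, -0.2]],
])

```text
time_s: 8.25
tool_pos: [0.6093, -0.0935, 0.0678]
tool_rot: [179.9, -0.1, 176.6]
force: [-9.6, 3.0, 14.1]
grip_width: 0.0415
```

Request:
servo_tool([
  [[0, 0, -0.002, 0, 0, 0, -0.2], [0, 0, -0.0045, 0, 0, 0, -0.2], [0, 0, -0.0045, 0, 0, 0, -0.2]],
])

```text
time_s: 8.55
tool_pos: [0.61, -0.0934, 0.0708]
tool_rot: [180.0, 0.1, 176.6]
force: [-3.4, 2.6, 2.6]
grip_width: 0.0415
```

Run:
```python
from h import *
from cell import env
o=env.get_obs(); st(o)
```

```text
t 8.55 C mm [48.1  0.4 70.8] rot [1.7999e+02 6.0000e-02 1.7659e+02] F [-3.52  2.4   2.63] tq [ 0.59  0.88 -0.01] w 41.5
```

Request:
servo_tool([
  [[0.001, 0, 0.0005, 0, 0, 0, -0.2], [0.0025, 0, 0.0005, 0, 0, 0, -0.2], [0.004, 0, 0.0005, 0, 0, 0, -0.2], [0.0055, 0, 0.0005, 0, 0, 0, -0.2], [0.007, 0, 0.0005, 0, 0, 0, -0.2], [0.007, 0, 0.0005, 0, 0, 0, -0.2]],
])

```text
time_s: 9.15
tool_pos: [0.6073, -0.0932, 0.0712]
tool_rot: [-180.0, 0.6, 176.6]
force: [8.0, 1.5, 0.0]
grip_width: 0.0417
```

Run:
```python
from h import *
from cell import env
o=env.get_obs(); st(o)
```

```text
t 9.15 C mm [45.4  0.5 71.2] rot [-179.95    0.61  176.61] F [7.93 1.96 0.02] tq [ 0.35 -1.6  -0.06] w 41.7
```

Request:
servo_tool([
  [[0, 0, 0.0003, 0, 0, 0, -0.2], [0, 0, 0.0003, 0, 0, 0, -0.2], [0, 0, 0.0003, 0, 0, 0, -0.2]],
])

```text
time_s: 9.45
tool_pos: [0.6071, -0.0933, 0.0707]
tool_rot: [-180.0, 0.6, 176.6]
force: [6.9, 1.0, -1.3]
grip_width: 0.0417
```

Run:
```python
from h import *
from cell import env
o=env.get_obs(); st(o)
a=env.read_camera("side")["frame"]; cv2.imwrite("pics/s5d.png",cv2.resize(a[235:275,350:400],None,fx=14,fy=14,interpolation=cv2.INTER_CUBIC))
```

```text
t 9.45 C mm [45.2  0.4 70.7] rot [-179.95    0.58  176.61] F [ 6.81  1.41 -1.25] tq [ 0.34 -1.58  0.02] w 41.7
```

View pics/s5d.png

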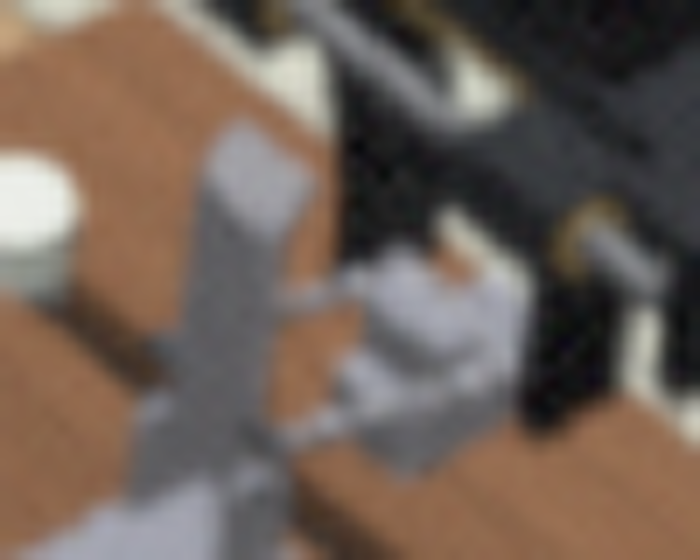

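Request:
servo_tool([
  [[0.0015, 0, 0, 0, 0, 0, -0.2], [0.003, 0, 0, 0, 0, 0, -0.2], [0.003, 0, 0, 0, 0, 0, -0.2]],
])

```text
time_s: 9.8
tool_pos: [0.6043, -0.0931, 0.0709]
tool_rot: [-180.0, 0.6, 176.6]
force: [8.6, 0.7, 0.1]
grip_width: 0.0415
```

Run:
```python
from h import *
from cell import env
o=env.get_obs(); st(o)
```

```text
t 9.8 C mm [42.3  0.5 70.9] rot [-179.95    0.61  176.61] F [8.56 1.18 0.09] tq [ 0.33 -1.62 -0.02] w 41.5
```

Request:
servo_tool([
  [[0.0015, 0, 0, 0, 0, 0, -0.2], [0.003, 0, 0, 0, 0, 0, -0.2], [0.003, 0, 0, 0, 0, 0, -0.2]],
])

```text
time_s: 10.1
tool_pos: [0.6014, -0.0929, 0.0709]
tool_rot: [-180.0, 0.6, 176.6]
force: [7.8, 0.9, -0.1]
grip_width: 0.0413
```

Run:
```python
from h import *
from cell import env
o=env.get_obs(); st(o)
```

```text
t 10.1 C mm [39.5  0.5 70.9] rot [-179.95    0.62  176.61] F [ 7.69  1.36 -0.09] tq [ 0.29 -1.64 -0.03] w 41.3
```

Request:
servo_tool([
  [[0.0015, 0, 0, 0, 0, 0, -0.2], [0.0025, 0, 0, 0, 0, 0, -0.2], [0.0025, 0, 0, 0, 0, 0, -0.2]],
])

```text
time_s: 10.4
tool_pos: [0.5992, -0.0927, 0.071]
tool_rot: [-180.0, 0.7, 176.6]
force: [8.6, 1.5, -0.7]
grip_width: 0.0413
```

Run:
```python
from h import *
from cell import env
o=env.get_obs(); st(o)
a=env.read_camera("side")["frame"]; cv2.imwrite("pics/s6d.png",cv2.resize(a[235:275,350:400],None,fx=14,fy=14,interpolation=cv2.INTER_CUBIC))
```

```text
t 10.4 C mm [37.3  0.5 71. ] rot [-179.95    0.66  176.62] F [ 8.48  2.05 -0.74] tq [ 0.35 -1.76 -0.03] w 41.3
```

View pics/s6d.png

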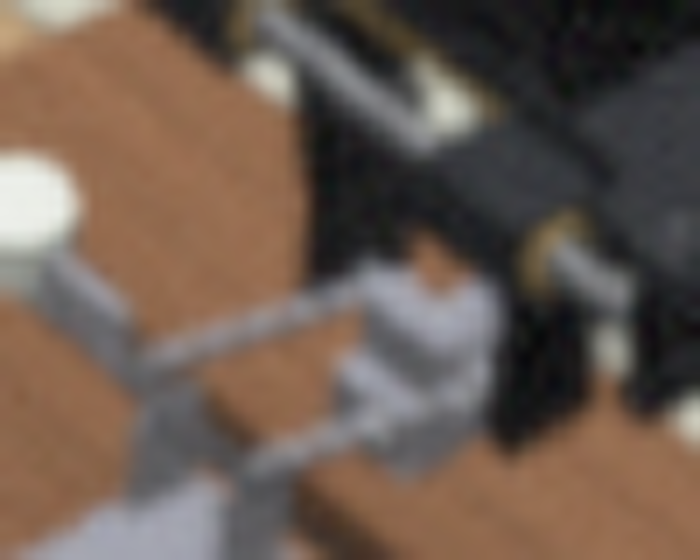

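Request:
servo_tool([
  [[0.001, 0, 0, 0, 0, 0, -0.2], [0.002, 0, 0, 0, 0, 0, -0.2], [0.002, 0, 0, 0, 0, 0, -0.2]],
])

```text
time_s: 10.75
tool_pos: [0.5978, -0.0927, 0.0713]
tool_rot: [-179.9, 0.7, 176.6]
force: [9.1, 1.2, -0.7]
grip_width: 0.0414
```

Run:
```python
from h import *
from cell import env
o=env.get_obs(); st(o)
```

```text
t 10.75 C mm [35.9  0.5 71.3] rot [-179.95    0.73  176.62] F [ 8.97  1.75 -0.65] tq [ 0.33 -2.11 -0.04] w 41.4
```

Request:
servo_tool([
  [[0.001, 0, 0, 0, 0, 0, -0.2], [0.0015, 0, 0, 0, 0, 0, -0.2], [0.0015, 0, 0, 0, 0, 0, -0.2]],
])

```text
time_s: 11.05
tool_pos: [0.5975, -0.0927, 0.0714]
tool_rot: [-179.9, 0.9, 176.6]
force: [12.4, 0.6, -2.3]
grip_width: 0.0414
```

Run:
```python
from h import *
from cell import env
o=env.get_obs(); st(o)
a=env.read_camera("side")["frame"]; cv2.imwrite("pics/s7d.png",cv2.resize(a[235:275,350:400],None,fx=14,fy=14,interpolation=cv2.INTER_CUBIC))
```

```text
t 11.05 C mm [35.5  0.4 71.4] rot [-179.92    0.87  176.62] F [12.32  1.3  -2.3 ] tq [ 0.23 -2.69  0.02] w 41.4
```

View pics/s7d.png

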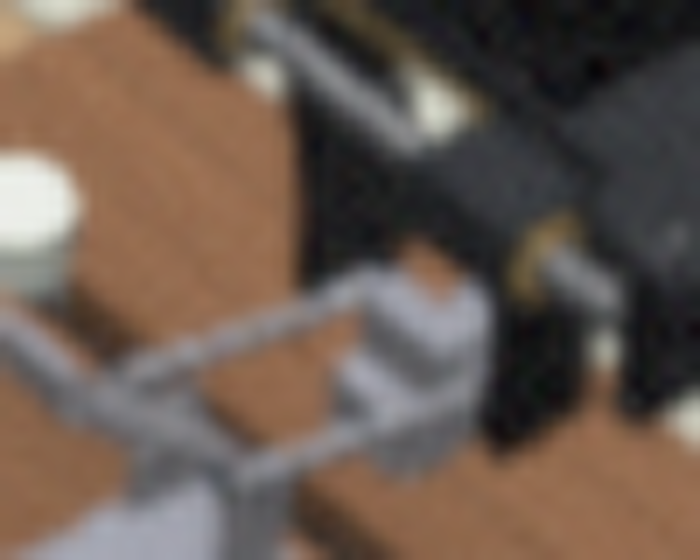

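Request:
servo_tool([
  [[-0.001, 0, 0, 0, 0, 0, -0.2], [-0.0025, 0, 0, 0, 0, 0, -0.2], [-0.0025, 0, 0, 0, 0, 0, 0.1], [-0.0025, 0, 0, 0, 0, 0, 0.4], [-0.0025, 0, 0, 0, 0, 0, 0.4], [-0.0025, 0, 0, 0, 0, 0, 0.4], [-0.0025, 0, 0, 0, 0, 0, 0.4]],
])

```text
time_s: 11.8
tool_pos: [0.5925, -0.0928, 0.0688]
tool_rot: [-180.0, -0.0, 176.6]
force: [-0.4, 0.7, 0.5]
grip_width: 0.0604
```

Request:
servo_tool([
  [[0, 0, -0.02, 0, 0, 0, 0.4], [0, 0, -0.05, 0, 0, 0, 0.4], [0, 0, -0.09, 0, 0, 0, -1], [0, 0, -0.12, 0, 0, 0, -1], [0, 0, -0.12, 0, 0, 0, -1], [0, 0, -0.12, 0, 0, 0, -1], [0, 0, -0.12, 0, 0, 0, -1]],
])

```text
time_s: 12.5
tool_pos: [0.5921, -0.0923, 0.1878]
tool_rot: [180.0, -0.1, 176.6]
force: [0.5, 1.0, -0.9]
grip_width: 0.0289
```

Run:
```python
from h import *
from cell import env
o=env.get_obs(); st(o)
a=env.read_camera("side")["frame"]; cv2.imwrite("pics/s8.png",a); cv2.imwrite("pics/s8d.png",cv2.resize(a[235:275,340:390],None,fx=14,fy=14,interpolation=cv2.INTER_CUBIC))
```

```text
t 12.5 C mm [ 30.1   0.5 187.8] rot [ 1.8000e+02 -1.3000e-01  1.7659e+02] F [ 0.42  1.04 -0.87] tq [ 0.04  0.05 -0.  ] w 28.9
```

View pics/s8d.png

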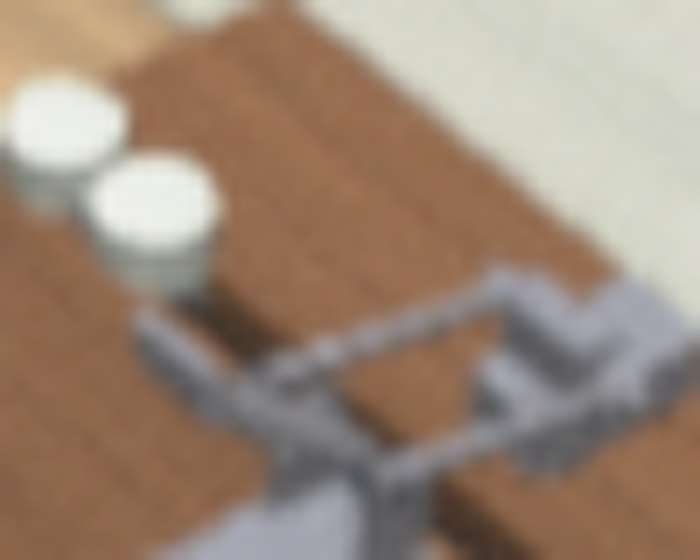

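```bash
cat >> h.py <<'E'
def onY(n,uv,y):
    k,R,t=cam(n); d=R.T@np.linalg.inv(k)@np.array([uv[0],uv[1],1.]); c=-R.T@t
    a=toC(c); b=toC(c+d); e=b-a; return (a+e*(y-a[1])/e[1])*1000
E
python3 - <<'E'
from h import *
P=lambda p:np.array(p)/14+[340,235]-.46
print('bar end',onY("side",P((500,272)),.0165), 'pred',(proj("side",toW((.033,.019,.076)))+.46-[340,235])*14)
for p,y in (((140,318),.011),((165,355),-.0)): print('tip',onY("side",P(p),y))
for L in (.6,.7,.8,.9):
  print(L,[(((proj("side",toW((-.022-.07*np.cos(L),y,.081+.07*np.sin(L)))))+.46-[340,235])*14).round(0) for y in(.011,-.011)])
E
```

```text
bar end [28.45635813 16.5        83.78462676] pred [506.47052064 284.21758459]
tip [-66.93531308  11.         132.03113006]
tip [-70.28467145   0.         133.26993652]
0.6 [array([ 83., 394.]), array([161., 463.])]
0.7 [array([102., 362.]), array([180., 431.])]
0.8 [array([123., 330.]), array([202., 399.])]
0.9 [array([147., 299.]), array([226., 368.])]
```

Request:
servo_tool([
  [[0.03, 0, 0, 0, 0, 0, -1], [0.065, 0, 0, 0, 0, 0, -1], [0.065, 0, 0.02, 0, 0, 0, -1], [0.065, 0, 0.045, 0, 0, 0, -1], [0.065, 0, 0.06, 0, 0, 0, -1], [0.065, 0, 0.06, 0, 0, 0, -1], [0.065, 0, 0.06, 0, 0, 0, -1]],
], squeeze=30)

```text
time_s: 13.25
tool_pos: [0.5281, -0.0887, 0.1289]
tool_rot: [-180.0, -0.1, 176.6]
force: [-0.0, -0.5, 0.4]
grip_width: 0.0005
```

Run:
```python
from h import *
from cell import env
o=env.get_obs(); st(o)
a=env.read_camera("side")["frame"]; cv2.imwrite("pics/s9d.png",cv2.resize(a[225:285,320:395],None,fx=10,fy=10,interpolation=cv2.INTER_CUBIC))
```

```text
t 13.25 C mm [-34.    0.2 128.9] rot [-1.7997e+02 -5.0000e-02  1.7657e+02] F [ 0.   -0.51  0.38] tq [ 0.04 -0.04  0.01] w 0.5
```

View pics/s9d.png

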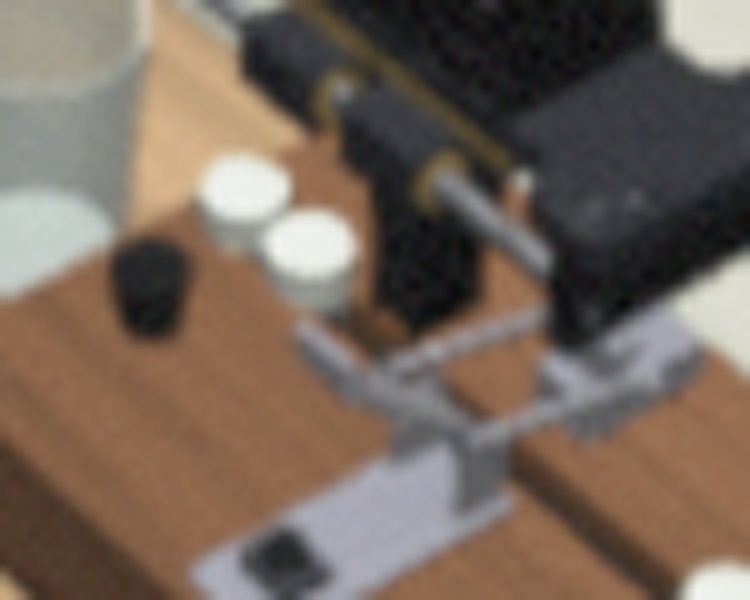

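Request:
servo_tool([
  [[0.006, 0, 0.005, 0, 0, 0, -1], [0.0115, 0, 0.0103, 0, 0, 0, -1], [0.0133, 0, 0.0121, 0, 0, 0, -1], [0.015, 0, 0.0138, 0, 0, 0, -1], [0.0168, 0, 0.0156, 0, 0, 0, -1], [0.0183, 0, 0.0176, 0, 0, 0, -1], [0.0198, 0, 0.0197, 0, 0, 0, -1], [0.0212, 0, 0.0217, 0, 0, 0, -1], [0.0212, 0, 0.0217, 0, 0, 0, -1]],
])

```text
time_s: 14.2
tool_pos: [0.5069, -0.0874, 0.1072]
tool_rot: [-180.0, 0.0, 176.6]
force: [1.9, -1.2, 1.6]
grip_width: 0.0004
```

Run:
```python
from h import *
from cell import env
o=env.get_obs(); st(o)
a=env.read_camera("side")["frame"]; cv2.imwrite("pics/s10d.png",cv2.resize(a[225:285,320:395],None,fx=10,fy=10,interpolation=cv2.INTER_CUBIC))
```

```text
t 14.2 C mm [-55.3   0.4 107.2] rot [-180.      0.    176.58] F [ 1.94 -1.09  1.56] tq [-0.1  -0.36 -0.  ] w 0.4
```

View pics/s10d.png

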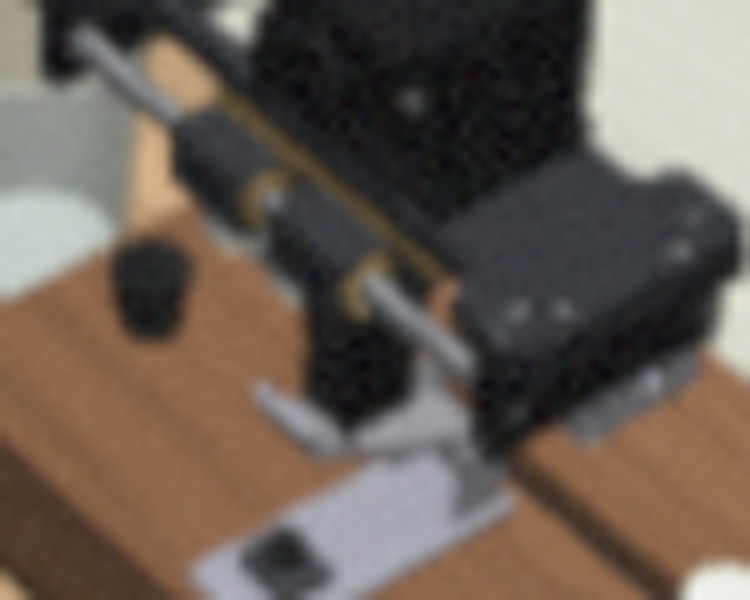

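Request:
servo_tool([
  [[0.0011, 0, 0.0022, 0, 0, 0, -1], [0.0022, 0, 0.0045, 0, 0, 0, -1], [0.0034, 0, 0.0068, 0, 0, 0, -1], [0.0042, 0, 0.009, 0, 0, 0, -1], [0.005, 0, 0.0114, 0, 0, 0, -1], [0.0058, 0, 0.0138, 0, 0, 0, -1], [0.0058, 0, 0.0138, 0, 0, 0, -1]],
])

```text
time_s: 14.95
tool_pos: [0.5007, -0.0868, 0.0931]
tool_rot: [180.0, -0.1, 176.6]
force: [0.9, -0.3, 0.8]
grip_width: 0.0006
```

Run:
```python
from h import *
from cell import env
o=env.get_obs(); st(o)
a=env.read_camera("side")["frame"]; cv2.imwrite("pics/s11d.png",cv2.resize(a[225:285,320:395],None,fx=10,fy=10,interpolation=cv2.INTER_CUBIC))
```

```text
t 14.95 C mm [-61.5   0.5  93.1] rot [ 1.7999e+02 -6.0000e-02  1.7659e+02] F [ 0.88 -0.2   0.8 ] tq [-0.08 -0.19  0.03] w 0.6
```

View pics/s11d.png

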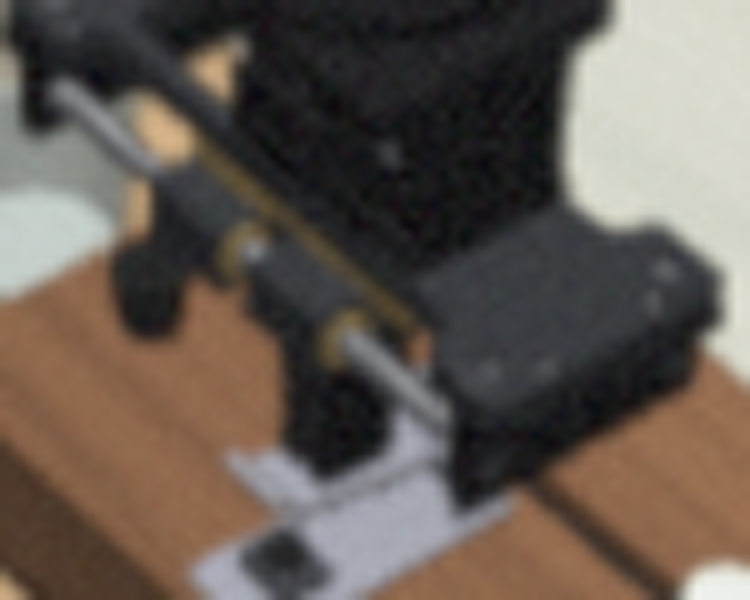

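Request:
servo_tool([
  [[0, 0, -0.03, 0, 0, 0, -1], [0, 0, -0.07, 0, 0, 0, -1], [0, 0, -0.1, 0, 0, 0, -1], [0, 0, -0.1, 0, 0, 0, -1]],
])

```text
time_s: 15.4
tool_pos: [0.503, -0.0871, 0.1973]
tool_rot: [179.9, 0.3, 176.6]
force: [0.6, -1.0, -0.6]
grip_width: 0.0007
```

Run:
```python
from h import *
from cell import env
o=env.get_obs(); st(o)
a=env.read_camera("side")["frame"]; cv2.imwrite("pics/s12d.png",cv2.resize(a[225:285,320:395],None,fx=10,fy=10,interpolation=cv2.INTER_CUBIC))
```

```text
t 15.4 C mm [-59.2   0.4 197.3] rot [179.93   0.32 176.59] F [ 0.71 -0.97 -0.64] tq [ 0.02 -0.02  0.03] w 0.7
```

View pics/s12d.png

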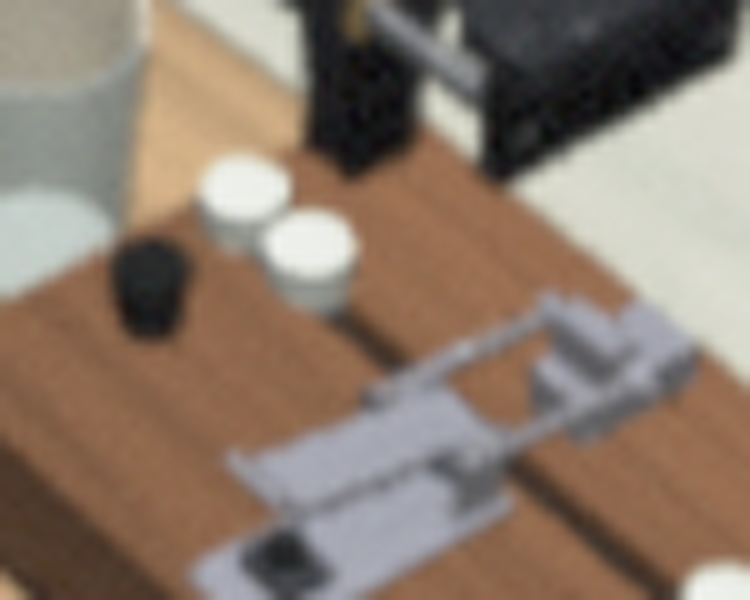

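Run:
```python
from h import *
from cell import env
d=env.read_camera("side")["frame"]; cv2.imwrite("pics/s13.png",d)
a=cv2.imread("pics/s8.png")
def sh(x0,y0,x1,y1,A=a,B=d):
    f=lambda m:cv2.GaussianBlur(cv2.cvtColor(m[y0:y1,x0:x1],cv2.COLOR_BGR2GRAY).astype('f4'),(0,0),.7)
    return cv2.phaseCorrelate(f(A),f(B),cv2.createHanningWindow((x1-x0,y1-y0),cv2.CV_32F))
print('keeper',sh(371,250,393,272),'jaw right corner',sh(405,272,432,304),'fixed corner',sh(355,300,400,328))
print('expected for -2.8mm', (proj("side",toW((.0302,0,.0855)))-proj("side",toW((.033,0,.0855)))))
s0=cv2.imread("pics/side0.png")
print('0->8 keeper',sh(371,255,393,275,s0,a),sh(405,272,432,304,s0,a))
cv2.imwrite("pics/s13d.png",np.hstack([cv2.resize(m[243:275,362:397],None,fx=11,fy=11,interpolation=cv2.INTER_CUBIC) for m in(a,d)]))
```

```text
keeper ((-0.6794591820071965, 0.4359634578897893), 1.1100438568327162) jaw right corner ((-0.014256248556188567, 0.07854973195880177), 1.0691085695116609) fixed corner ((0.5930733963936916, -0.01811255413387336), 1.0055253355591385)
expected for -2.8mm [-0.79255956  0.4473711 ]
0->8 keeper ((0.055552438819633565, 0.3149790060374347), 1.2377870758374532) ((0.5177518954765148, 0.06260852768587455), 1.034276191007208)
```

View pics/s13d.png

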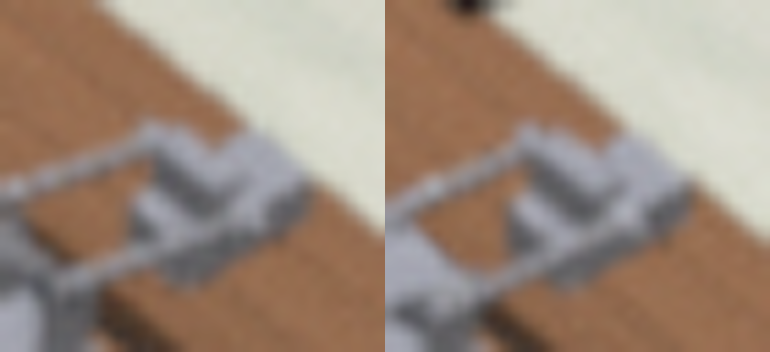

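Run:
```python
from h import *
from cell import env
o=env.get_obs(); st(o)
print(inc(o['tool_pos'],o['tool_rot'],(-.0715,0,.115),15),Rt(15).as_euler('xyz',degrees=True))
```

```text
t 15.5 C mm [-61.5   0.7 193.4] rot [ 1.7996e+02 -5.0000e-02  1.7661e+02] F [ 0.06 -0.05 -0.74] tq [ 0.03  0.02 -0.02] w 0.3
(array([ 0.0099, -0.0008,  0.0784]), array([ 4.000e-02, -1.505e+01,  1.000e-02])) [180.    15.   176.59]
```

Request:
servo_tool([
  [[0.005, -0.0006, 0.01, 0, -5, 0, -1], [0.01, -0.0006, 0.03, 0, -10, 0, -1], [0.01, -0.0006, 0.06, 0, -15, 0, -1], [0.01, -0.0006, 0.0785, 0, -15, 0, -1], [0.01, -0.0006, 0.0785, 0, -15, 0, -1], [0.01, -0.0006, 0.0785, 0, -15, 0, -1], [0.01, -0.0006, 0.0785, 0, -15, 0, -1]],
])

```text
time_s: 16.2
tool_pos: [0.4923, -0.0871, 0.1162]
tool_rot: [-180.0, 15.1, 176.6]
force: [0.9, -0.6, -0.2]
grip_width: 0.0005
```

Run:
```python
from h import *
from cell import env
o=env.get_obs(); st(o)
print(inc(o['tool_pos'],o['tool_rot'],(-.0711,0,.099),15))
print(inc(o['tool_pos'],o['tool_rot'],(-.072,0,.092),15))
a=env.read_camera("side")["frame"]; cv2.imwrite("pics/s14d.png",cv2.resize(a[225:285,320:395],None,fx=10,fy=10,interpolation=cv2.INTER_CUBIC))
```

```text
t 16.2 C mm [-69.8  -0.3 116.2] rot [-179.97   15.07  176.59] F [ 0.92 -0.59 -0.21] tq [0.07 0.3  0.03] w 0.5
(array([0.0057, 0.0003, 0.0162]), array([-0.03,  0.07,  0.  ]))
(array([0.0084, 0.0003, 0.0228]), array([-0.03,  0.07,  0.  ]))
```

View pics/s14d.png

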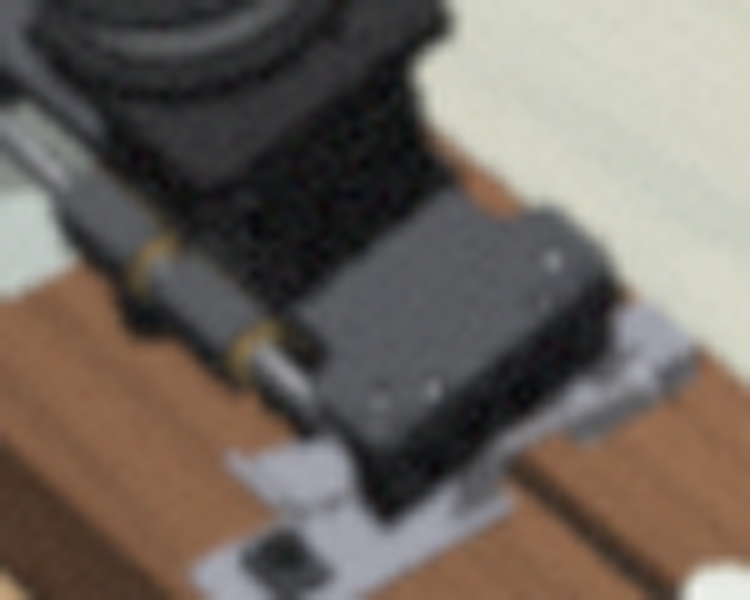

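Request:
servo_tool([
  [[0.003, 0, 0.008, 0, 0, 0, -1], [0.0057, 0, 0.0162, 0, 0, 0, -1], [0.0064, 0, 0.0178, 0, 0, 0, -1], [0.0071, 0, 0.0194, 0, 0, 0, -1], [0.0078, 0, 0.021, 0, 0, 0, -1], [0.0084, 0, 0.0228, 0, 0, 0, -1]],
])

```text
time_s: 16.85
tool_pos: [0.4892, -0.0868, 0.0911]
tool_rot: [180.0, 15.0, 176.6]
force: [1.3, -0.4, 1.2]
grip_width: 0.0005
```

Run:
```python
from h import *
from cell import env
o=env.get_obs(); st(o)
```

```text
t 16.85 C mm [-72.9  -0.2  91.1] rot [179.99  15.03 176.59] F [ 1.36 -0.33  1.24] tq [ 0.06  0.11 -0.03] w 0.5
```

Request:
servo_tool([
  [[0.0003, 0, 0.001, 0, 0, 0, -1], [0.0005, 0, 0.002, 0, 0, 0, -1], [0.0008, 0, 0.003, 0, 0, 0, -1], [0.0008, 0, 0.003, 0, 0, 0, -1]],
])

```text
time_s: 17.25
tool_pos: [0.4888, -0.0868, 0.0877]
tool_rot: [180.0, 15.0, 176.6]
force: [1.3, -0.7, 0.4]
grip_width: 0.0004
```

Request:
servo_tool([
  [[0.0003, 0, 0.001, 0, 0, 0, -1], [0.0005, 0, 0.002, 0, 0, 0, -1], [0.0005, 0, 0.002, 0, 0, 0, -1]],
])

```text
time_s: 17.55
tool_pos: [0.4888, -0.0868, 0.0856]
tool_rot: [180.0, 15.0, 176.6]
force: [0.3, -0.2, -0.0]
grip_width: 0.0005
```

Request:
servo_tool([
  [[0.0003, 0, 0.001, 0, 0, 0, -1], [0.0005, 0, 0.002, 0, 0, 0, -1], [0.0005, 0, 0.002, 0, 0, 0, -1]],
])

```text
time_s: 17.85
tool_pos: [0.4888, -0.0868, 0.0835]
tool_rot: [180.0, 15.0, 176.6]
force: [0.9, 0.8, -0.5]
grip_width: 0.0004
```

Request:
servo_tool([
  [[0.0003, 0, 0.001, 0, 0, 0, -1], [0.0005, 0, 0.002, 0, 0, 0, -1], [0.0005, 0, 0.002, 0, 0, 0, -1]],
])

```text
time_s: 18.15
tool_pos: [0.489, -0.0868, 0.0815]
tool_rot: [-180.0, 15.0, 176.6]
force: [0.1, 0.7, -0.1]
grip_width: 0.0002
```

Request:
servo_tool([
  [[0.0003, 0, 0.001, 0, 0, 0, -1], [0.0005, 0, 0.002, 0, 0, 0, -1], [0.0005, 0, 0.002, 0, 0, 0, -1]],
])

```text
time_s: 18.45
tool_pos: [0.4891, -0.0868, 0.0795]
tool_rot: [180.0, 15.0, 176.6]
force: [0.7, -0.3, 0.6]
grip_width: 0.0003
```

Request:
servo_tool([
  [[0.0003, 0, 0.001, 0, 0, 0, -1], [0.0004, 0, 0.0015, 0, 0, 0, -1], [0.0004, 0, 0.0015, 0, 0, 0, -1]],
])

```text
time_s: 18.75
tool_pos: [0.4892, -0.0868, 0.0781]
tool_rot: [180.0, 15.0, 176.6]
force: [-0.2, -0.6, 1.2]
grip_width: 0.0004
```

Request:
servo_tool([
  [[0.0002, 0, 0.0008, 0, 0, 0, -1], [0.0004, 0, 0.0015, 0, 0, 0, -1], [0.0004, 0, 0.0015, 0, 0, 0, -1]],
])

```text
time_s: 19.05
tool_pos: [0.4895, -0.0869, 0.0773]
tool_rot: [180.0, 15.0, 176.6]
force: [-4.0, 0.2, 8.0]
grip_width: 0.0002
```

Request:
servo_tool([
  [[0.0002, 0, 0.0008, 0, 0, 0, -1], [0.0004, 0, 0.0015, 0, 0, 0, -1], [0.0004, 0, 0.0015, 0, 0, 0, -1]],
])

```text
time_s: 19.35
tool_pos: [0.4896, -0.0868, 0.0769]
tool_rot: [179.9, 15.0, 176.6]
force: [-10.7, 0.3, 19.9]
grip_width: 0.0003
```

Run:
```python
from h import *
from cell import env
o=env.get_obs(); st(o)
a=env.read_camera("side")["frame"]; cv2.imwrite("pics/s15d.png",cv2.resize(a[225:285,320:395],None,fx=10,fy=10,interpolation=cv2.INTER_CUBIC))
```

```text
t 19.35 C mm [-72.5  -0.2  76.9] rot [179.93  15.02 176.55] F [-10.65  -0.32  19.9 ] tq [ 0.15  1.7  -0.  ] w 0.3
```

View pics/s15d.png

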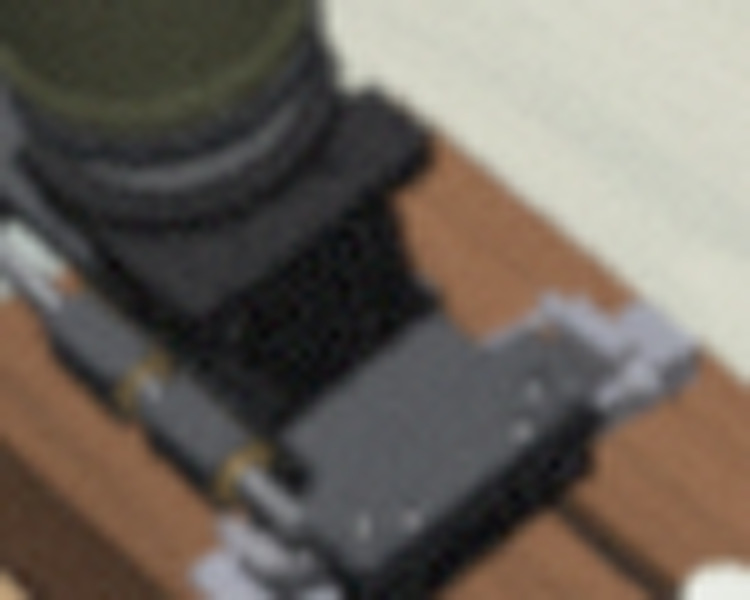

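Request:
servo_tool([
  [[0.0004, 0, -0.0005, 0, 0, 0, -1], [0.0004, 0, -0.0005, 0, 0, 0, -1], [0.0004, 0, -0.0005, 0, 0, 0, -1]],
])

```text
time_s: 19.7
tool_pos: [0.4895, -0.0869, 0.0771]
tool_rot: [179.9, 15.1, 176.6]
force: [-6.3, 0.6, 14.3]
grip_width: 0.0002
```

Run:
```python
from h import *
from cell import env
o=env.get_obs(); st(o)
```

```text
t 19.7 C mm [-72.6  -0.2  77.1] rot [179.94  15.09 176.56] F [-6.29  0.19 14.32] tq [0.08 1.07 0.03] w 0.2
```

Steady at about 15 N on the stop. I'll hold briefly, then retreat straight up and check.

Request:
servo_tool([
  [[0, 0, 0, 0, 0, 0, -1], [0, 0, 0, 0, 0, 0, -1], [-0.0002, 0, -0.001, 0, 0, 0, -1], [-0.0008, 0, -0.003, 0, 0, 0, -1], [-0.003, 0, -0.01, 0, 0, 0, -1], [-0.009, 0, -0.035, 0, 0, 0, -1], [-0.02, 0, -0.075, 0, 0, 0, -1], [-0.03, 0, -0.11, 0, 0, 0, -1], [-0.03, 0, -0.11, 0, 0, 0, -1], [-0.03, 0, -0.11, 0, 0, 0, -1]],
])

```text
time_s: 20.7
tool_pos: [0.4893, -0.0868, 0.1901]
tool_rot: [180.0, 15.1, 176.6]
force: [0.0, 0.4, -0.4]
grip_width: 0.0004
```

Run:
```python
from h import *
from cell import env
o=env.get_obs(); st(o)
a=env.read_camera("side")["frame"]; cv2.imwrite("pics/s16.png",a);cv2.imwrite("pics/s16d.png",cv2.resize(a[225:285,320:395],None,fx=10,fy=10,interpolation=cv2.INTER_CUBIC))
s13=cv2.imread("pics/s13.png")
def sh(x0,y0,x1,y1,A,B):
    f=lambda m:cv2.GaussianBlur(cv2.cvtColor(m[y0:y1,x0:x1],cv2.COLOR_BGR2GRAY).astype('f4'),(0,0),.7)
    return cv2.phaseCorrelate(f(A),f(B),cv2.createHanningWindow((x1-x0,y1-y0),cv2.CV_32F))
print(sh(371,250,393,272,cv2.imread("pics/s8.png"),a),sh(371,250,393,272,s13,a))
```

```text
t 20.7 C mm [-72.8  -0.2 190.1] rot [179.97  15.08 176.58] F [-0.01  0.37 -0.39] tq [ 0.04  0.32 -0.07] w 0.4
((-0.4171074730598825, 0.5121817921445384), 1.1452436306410365) ((0.10763837229211326, 0.12660078306894107), 1.0398671850562096)
```

View pics/s16d.png

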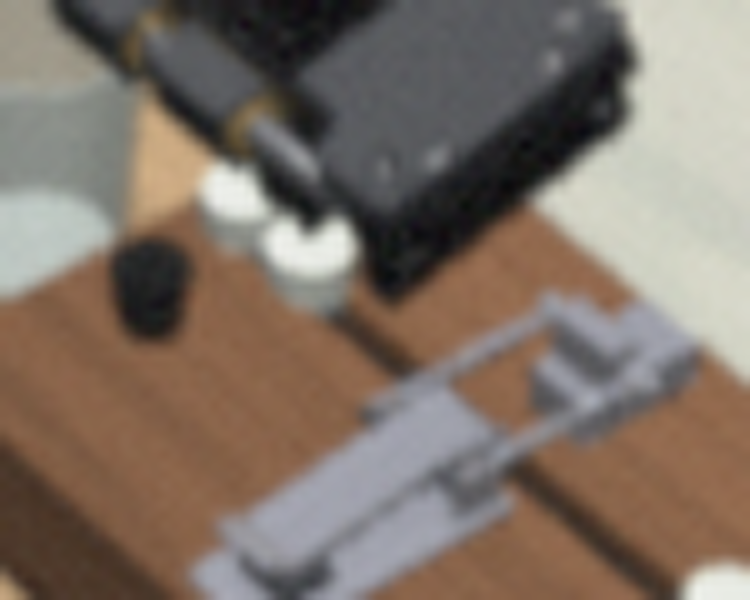

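Request:
servo_tool([
  [[0.01, 0.03, -0.02, 0, 0, 0, -1], [0.01, 0.07, -0.04, 0, 0, 0, -1], [0.01, 0.11, -0.06, 0, 0, 0, -1], [0.01, 0.15, -0.06, 0, 0, 0, -1], [0.01, 0.19, -0.06, 0, 0, 0, -1], [0.01, 0.23, -0.06, 0, 0, 0, -1], [0.01, 0.26, -0.06, 0, 0, 0, -1], [0.01, 0.26, -0.06, 0, 0, 0, -1], [0.01, 0.26, -0.06, 0, 0, 0, -1]],
])

```text
time_s: 21.65
tool_pos: [0.4785, 0.1737, 0.2425]
tool_rot: [-179.8, 14.8, 176.7]
force: [0.5, -0.4, 0.2]
grip_width: 0.0004
```

Run:
```python
from h import *
from cell import env
o=env.get_obs(); st(o)
a=env.read_camera("side")["frame"]; b=env.read_camera("top")["frame"]; cv2.imwrite("pics/s17.png",a); cv2.imwrite("pics/t17.png",b)
cv2.imwrite("pics/t17c.png",cv2.resize(b[165:265,290:450],None,fx=5,fy=5,interpolation=cv2.INTER_CUBIC))
```

```text
t 21.65 C mm [-99.1 259.3 242.5] rot [-179.84   14.8   176.68] F [ 0.5  -0.37  0.25] tq [0.05 0.3  0.02] w 0.4
```

View pics/t17c.png

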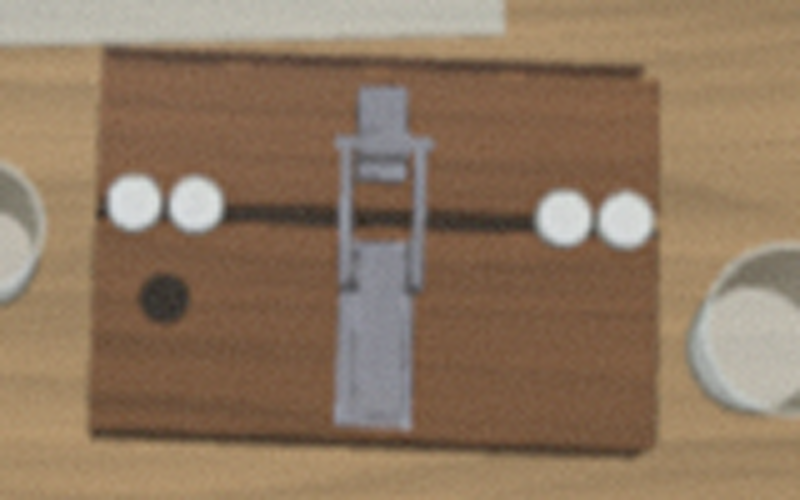

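View pics/s17.png

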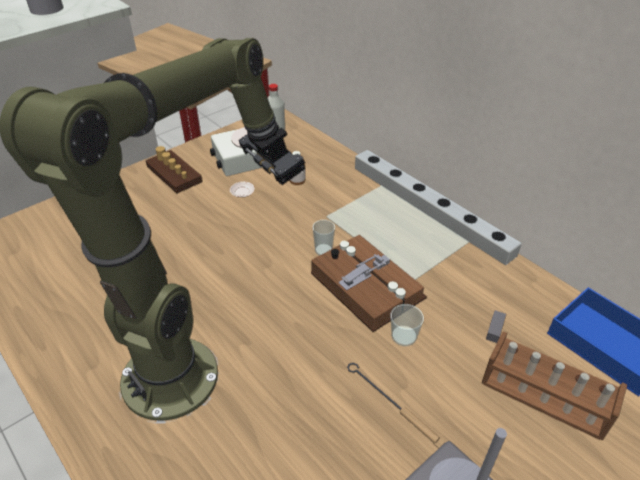

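Run:
```python
from h import *
mm=lambda p:(toC(p)*1000).round(1)
T=lambda p:np.array(p)/5+[290,165]-.4
for z in(.076,.0885): print(z,mm(plane("top",T((340,143)),z)),mm(plane("top",T((428,143)),z)))
print('keeper far',mm(plane("top",T((384,87)),.071)))
b=cv2.imread("pics/t17.png"); cv2.imwrite("pics/t17e.png",cv2.resize(b[178:206,350:384],None,fx=20,fy=20,interpolation=cv2.INTER_CUBIC))
```

```text
0.076 [29.9 19.8 76. ] [ 31.4 -20.   76. ]
0.0885 [27.3 20.7 88.5] [ 28.8 -18.7  88.5]
keeper far [57.7  0.1 71. ]
```

View pics/t17e.png

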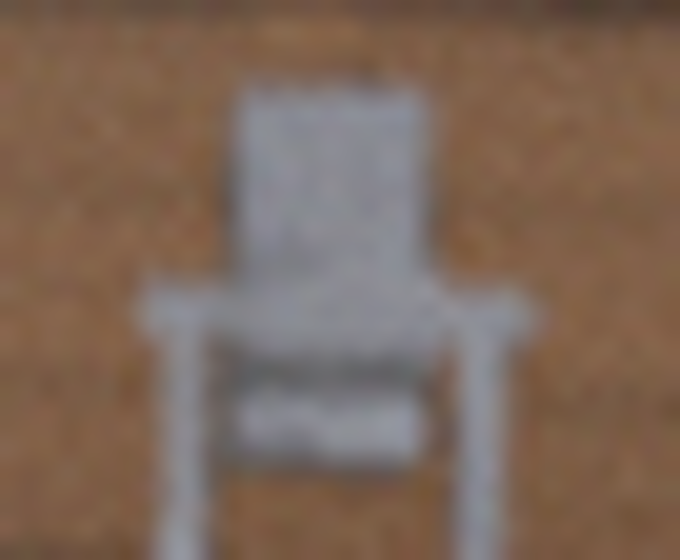

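Run:
```python
from cell import env
print(env.sign_off())
```

```text
the job is handed in; nothing more can be done
None
```

The latch is closed and I handed the job in at about 21.7 s of the 58 s allowed, with the arm clear of everything.

**What I did:**
- I pinched the loop's bar by its two ends and carried it over the lip. I felt for the ledge below, raised the bar about 2 mm and drew it back until it met the keeper post, where the force reached about 12 N.
- I released it and pressed the lever down over centre with closed fingers.
- The lever bottomed on its stop at about -0.15 rad. I seated it there about 60 mm from the pivot, near its free end.

**What the last checks showed:**
- **Lever:** it stayed down on the stop after I let go.
- **Bar:** the top view puts it at carrier x of about 31 mm, which is the seat in the keeper.
- **Jaw:** the keeper's far end went from about 60 mm to about 58 mm. That makes the gap about 1.7 mm, down from about 4 mm.
- **Bystanders:** by eye in the last views, the beakers, stopper and other bench items look unmoved; I did not measure this.

**What disagreed:**
- **Seating push:** it was not a clean 15 N. The last step overshot to about 20 N downward (22.6 N in total, under the 25 N limit). I then eased it to about 14 N downward (15.6 N in total), held it briefly and let go.
- **Calibration:** the two cameras differed by about 2 mm, so I relied on contact for the final fits.

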